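# Slip a stack spacer under the raised stem and hold the stem down on it

### The arm

A 6-joint arm with a two-finger parallel gripper is mounted at the origin on the work surface. World frame = base frame: x ahead of the robot, y to its left, z up, the work surface at z = 0. Lengths are in m, angles in rad, forces in N, time in s.
With the tool pointing down it reaches from about 0.3 to 0.875 m from the base axis. Payload 6.4 kg.
Tool frame: the origin (TCP) lies midway between the tips of the shut fingers; the grasp point (between the pads) lies 19 mm behind it; z points along the fingers, y is the direction in which the jaws open and shut (so a half turn about z gives the same grasp; the last joint's range is limited). The gripper opens to 85 mm and grips with 20 to 120 N. Pads are 22 mm wide; open, the fingers measure 114 mm over their backs; the gripper's body (76 mm by 85 mm) begins 54 mm behind the grasp point. The pads swing forward as they close: fully open they stand 13 mm farther back than shut.
Start: joints at [0.962, 0.181, 1.607, -0, 1.354, -0.206], TCP at [0.225, 0.529, 0.231] pointing down, gripper open.
Joint ranges: [-2.99, 2.99], [-0.89, 2.07], [0.3, 2.58], [-1.14, 4.28], [0, 2.63], [-3.12, 3.12]. Speed limits (rad/s): [2.57, 2.57, 3.01, 3.14, 3.14, 3.14].

### API

Orientations are given as a unit quaternion [w, x, y, z].
In Python, from bench import ctrl gives the robot as it stands.
- The arm moves only by the tool apply_moves, never from a script. Its argument "plan" is a list of rows, each an object with "translation": the shift along the tool's x, y, z in m, a list of three; "angular": the turn, a rotation vector about the tool's x, y, z in rad, a list of three; "hand": the finger opening in m, from 0 to 0.0854. In form: [{"translation": [x, y, z], "angular": [rx, ry, rz], "hand": hand}, ...]. A call has 1 to 10 rows; each row shifts and turns the commanded pose from where the row before left it, along the tool's axes as they then stand; what a row does not reach is not made up. A row lasts 1/8 s, in which the tool goes at most 62.5 mm and 10.7 degrees, less where a joint would pass 70% of its speed; a pose out of reach is approached as far as the arm can. A call with a gripper value outside its range is refused whole. The fingers move at their own pace and stop on an object; the grip force is fixed at half the most. Time passes only in rows, so rows that do not move let the fingers close. It gives the time, the measured TCP pose, the force and the opening at its end, in the units of the state.
- ctrl.get_obs(): the state, without advancing time (a new reading comes with each control period).
- ctrl.camera(name): name is "scene" or "top" or "wrist"; returns a dict with "img" (400x640x3 uint8, red, green, blue), "K" (3x3 intrinsics, pixels), "eye" and "orientation" of the camera in the world. Camera axes: x right, y up, looking along -z (the intrinsics and any distortion apply to the point x, -y, -z); pixel columns grow to the right and rows downward; lengths in m; the calibration is good to about 2 mm. A picture is of the moment at which its call begins. There is no depth.
- ctrl.hand_in(): hands the job in, once; it reports no verdict.
The state is a dict: "time_s": time; "q": joint angles; "dq": joint speeds; "joint_efforts": joint torques, N m; "eef_pos": TCP position; "eef_rot": TCP orientation; "wrist_force": force on the tool from outside, world axes, zero at the start; "torque": the same for the moment, N m; "opening": opening from 0.0 (shut) to 1.0 (fully open).
Only numpy, scipy, OpenCV 4.12 (cv2) and the standard library are available. Lean on these libraries where they do the work, as an engineer would, in place of code of your own. Each camera call takes 0.05 s, during which the arm holds its last target.

### The job

The rider's bar has to come up, so slide the U-shaped slip-in spacer round the steerer tube, fully home, beneath whichever of the two loose handlebar stems has been slid up far enough to let it in; do not force it under the low one. Then let go of the spacer, push that stem straight down until headset cover, spacer and stem sit flush with no gap, and finish while still pressing the stem firmly down, so that I can tighten its pinch bolts. Leave the other stem and everything else on the bench as it is.

Things in the scene. Friction and masses are not known exactly. Their poses are not given: they have to be found in the camera images.
- spacer_grip (a point): On the finger tab of the loose slip-in spacer (aluminium horseshoe with black tab, 55 g, flat on the bench). Tab 14 mm wide (y), 12 mm high, underside level with the horseshoe's. This point: half-way up (6 mm above the underside), 66 mm behind the eye's centre; the tab runs 29 mm on to its free end, 41 mm forward to the horseshoe. x: from tab to mouth, the way to slide it; z up.
- spacer_eye (a point): Centre of the spacer's eye, 7.5 mm above its underside; axes as spacer_grip. Horseshoe: 50 mm outside, 15 mm thick, slot 31.6 mm wide with a round bottom of radius 15.8 mm about this point, mouth to +x; its rounded arm ends reach 21 mm past this point. Fully home, this point is within 2 mm of the steerer's axis.
- stand_a_seat (a point): Steerer stand a, bolted down: 110 mm base plate, grey head-tube stub, black headset cover, upright aluminium steerer, 28.6 mm diameter. Point: on the steerer's axis at the flat top of the cover (49 mm diameter), 90 mm above the bench, where the spacer must lie. The steerer ends 80 mm above it. x: from the steerer along the stem to its bar clamp; pinch bolts at the back (-x); z up.
- stand_b_seat (a point): The same point of the other, identical steerer stand b.
- stem_a (a joint): Height of stem a on its steerer, in m: the free gap between the headset cover's top and the flat underside of the stem (0: stem down on the cover; up to 0.034). The stem (220 g) slides straight up and down without turning and stays where it is left, with about 5 N of friction. With the 15 mm spacer flush beneath it the value is 0.015.
- stem_b (a joint): The same for stem b on stand b. One stem is raised by 20 to 27 mm, the other by only 5 to 9 mm, too little for the spacer.
- stem_a_top (a point): On the flat level top of stem a's extension, where to push: 50 mm ahead (x) of the steerer's axis, 37 mm above the stem's underside. Flat 32 mm wide, 49 mm long (30 to 79 mm ahead). Behind it the steerer clamp (39 mm diameter, 3 mm higher, lug to 26 mm behind the axis); ahead the bar clamp (41 mm diameter, across, axis 100 mm ahead, top 4 mm higher). Axes as stand_a_seat.
- stem_b_top (a point): The same point of stem b.
- bottle: Bystander: white water bottle with a blue cap, 73 mm diameter, 200 mm tall, standing; origin at the centre of its underside.
- ring_tall: Bystander: loose aluminium ring spacer, 37 mm diameter, 15 mm high, lying flat; origin at the centre of its underside.
- ring_low: Bystander: loose aluminium ring spacer, 37 mm diameter, 10 mm high, lying flat; origin at the centre of its underside.
- hex_key: Bystander: T-handle hex key with a red handle lying on the bench, 150 mm blade along +x, handle 88 mm across y, 16 mm high; origin on the bench under the middle of the handle.
- grease: Bystander: grey jar of grease with a black cap, 64 mm diameter, 60 mm tall; origin at the centre of its underside.
- mallet: Bystander: rubber mallet lying on the bench, wooden handle to -x (140 mm), head 85 mm across y and 54 mm high at 78 mm ahead of its origin.
Things that resemble listed ones, but are neither listed nor needed, are in the scene too. Several things look just like the part that bears spacer_grip: the one meant starts nearest to the robot's base.

How it is judged:
On the way:
1. the spacer is fully home round the steerer of the raised stem, while that stem is still up (horizontal distance between spacer_eye and stand_a_seat below 0.005 m and z of spacer_eye in the frame of stand_a_seat between 0.004 and 0.022 m and value of joint stem_a above 0.0165 m), for 0.2 s.
At the end, for the whole second after the job is handed in: Spacer eye within 5 mm of the steerer axis, spacer level (3 degrees) and let go; the raised stem down flush on it (gap 13.5 to 16.2 mm); the robot still presses that stem, and the stem the spacer, each with over 4 N; the other stem still low (horizontal distance between spacer_eye and stand_a_seat below 0.005 m and angle between spacer_eye's own z axis and vertical below 0.05 rad and value of joint stem_a between 0.0135 and 0.0162 m and contact force between any of the fingers, the arm and stem_a above 4 N and contact force between stem_a and spacer above 4 N and contact force between the fingers and spacer below 0.5 N and value of joint stem_b below 0.0125 m); the arm keeps its last pose, push and grip.
It fails at once if the other stem is moved by more than 4 mm (distance of stem_b_top from where it was at the start of the episode above 0.004 m).
It fails at once if the spacer is forced against the low stem (over 8 N) (contact force between spacer and stem_b above 8 N).
It fails at once if something else on the bench is displaced by more than 30 mm (distance of any of bottle, ring_tall, ring_low, hex_key, grease, mallet from where it was at the start of the episode above 0.03 m).
It also fails if it takes over 45 s, if anything falls off the work surface, if the arm or the gripper's body presses on something with over 40 N, if the wrist force passes 120 N, or if a joint passes its speed limit or range.

## Working session

There is one attempt and no reset: what is moved stays moved. The work goes in short steps, Python scripts to look and compute and a tool call to move; the robot and the scene stay as the last step left them, time stands still between calls to the robot, and variables do not carry over. Pictures are saved under pics/ and viewed, and the job is handed in when it is done.

Besides the shell and the picture viewer there is one more tool, called after "Request:" by a JSON object that holds its "fn" and its "kwargs", one argument or row to a line. apply_moves: Moves the arm, as the interface text tells. Its arguments: {"type":"object","properties":{"plan":{"type":"array","items":{"type":"object","properties":{"translation":{"type":"array","items":{"type":"number"}},"angular":{"type":"array","items":{"type":"number"}},"hand":{"type":"number"}}}}},"required":["plan"]}

```bash
ls; mkdir -p pics; cat > h.py <<'E'
import numpy as np, cv2
from bench import ctrl
from scipy.spatial.transform import Rotation as R
def rot(q): return R.from_quat([q[1],q[2],q[3],q[0]]).as_matrix()
def shot(name,fn):
    c=ctrl.camera(name); np.savez('pics/'+fn+'.npz',**{k:np.array(v) for k,v in c.items()})
    cv2.imwrite('pics/'+fn+'.png',c['img'][:,:,::-1]); return c
def load(fn): return dict(np.load('pics/'+fn+'.npz'))
def crop(fn,x0,y0,x1,y1,s,out):
    im=cv2.imread('pics/'+fn+'.png')[y0:y1,x0:x1]
    cv2.imwrite('pics/'+out+'.png',cv2.resize(im,None,fx=s,fy=s,interpolation=cv2.INTER_CUBIC))
def ray(c,u,v):
    d=np.linalg.inv(c['K'])@[u,v,1]; d=np.array([d[0],-d[1],-d[2]])
    return np.array(c['eye']),rot(c['orientation'])@d
def onz(c,u,v,z):
    e,d=ray(c,u,v); return e+d*(z-e[2])/d[2]
def proj(c,p):
    x=rot(c['orientation']).T@(np.array(p)-c['eye']); x=np.array([x[0],-x[1],-x[2]]); y=c['K']@x; return y[:2]/y[2]
E
python3 - <<'E'
from h import *
for n in ['scene','top','wrist']:
    c=shot(n,n+'0'); print(n,c['K'],c['eye'],c['orientation'],[k for k in c])
print(ctrl.get_obs())
E
```

```text
pics
scene [[429.17207531   0.         328.48691551]
 [  0.         429.17207531 202.95795586]
 [  0.           0.           1.        ]] [ 1.29949532 -0.58870531  0.95648123] [0.80939134 0.33698588 0.19428579 0.43997638] ['img', 'K', 'eye', 'orientation']
top [[478.95683834   0.         326.16608434]
 [  0.         478.95683834 196.55092907]
 [  0.           0.           1.        ]] [ 0.3552621  -0.09212233  1.85905095] [ 0.71441112  0.03588007 -0.0435518  -0.69744721] ['img', 'K', 'eye', 'orientation']
wrist [[331.01604712   0.         321.37023767]
 [  0.         331.01604712 195.68803155]
 [  0.           0.           1.        ]] [0.15033097 0.56112358 0.37263683] [ 0.82310899 -0.13545503 -0.08872583  0.54430804] ['img', 'K', 'eye', 'orientation']
{'time_s': 0.15, 'q': array([ 9.61705161e-01,  1.81374233e-01,  1.60774495e+00, -2.26836149e-05,
        1.35378664e+00, -2.06277631e-01]), 'dq': array([-0.00011014, -0.00159023, -0.004043  ,  0.00158236, -0.00120406,
       -0.00013676]), 'joint_efforts': array([ 7.66523135e-04, -4.45267761e+01, -3.51691425e+01, -5.04627133e-04,
        5.92176613e-03, -1.60285481e-05]), 'eef_pos': array([0.22514728, 0.52864852, 0.23060506]), 'eef_rot': array([-2.50159215e-04,  2.00045417e-01,  9.79786405e-01, -6.07162837e-04]), 'wrist_force': array([ 1.02250174, -0.62545297,  0.42610932]), 'torque': array([ 0.02601267, -0.03242097, -0.01657306]), 'opening': 1.0018651181631903}
```

View pics/scene0.png

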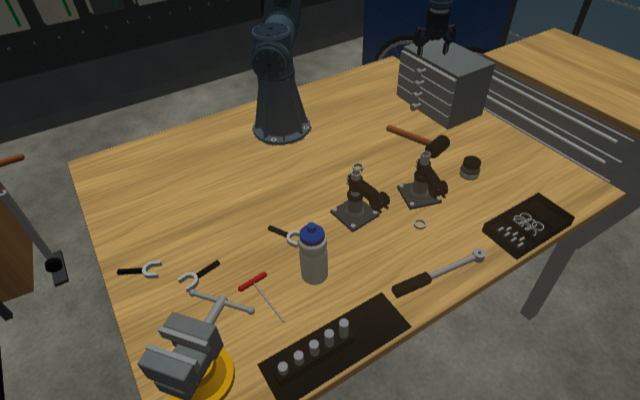

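View pics/top0.png

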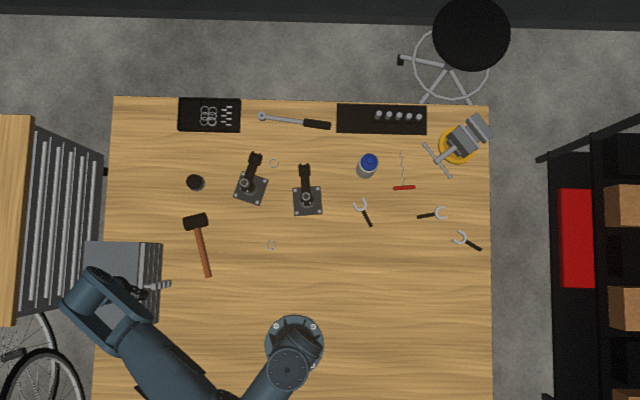

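View pics/wrist0.png

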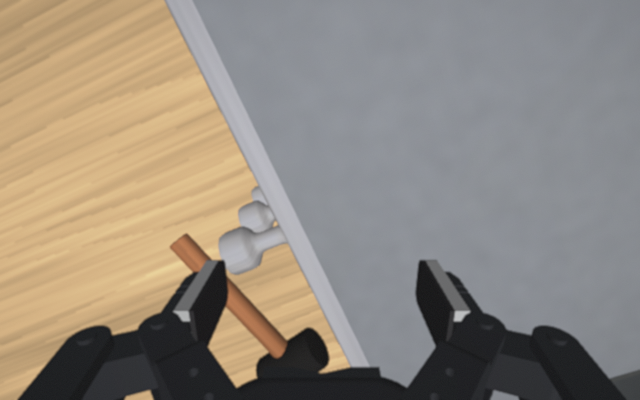

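```bash
python3 - <<'E'
from h import *
crop('top0',220,140,340,230,6,'t_st')
crop('top0',340,180,490,260,5,'t_sp')
crop('scene0',310,140,470,240,5,'s_st')
c=load('top0')
for p in [(362,212),(435,213),(467,240),(295,345)]:
    q=onz(c,*p,0.01);print(q,np.hypot(q[0],q[1]))
E
```

```text
[ 0.50740535 -0.24999394  0.01      ] 0.565647557828022
[ 0.51041106 -0.53356923  0.01      ] 0.7383871402977517
[ 0.4089147  -0.65717036  0.01      ] 0.7740052433512138
[ 0.00106281 -0.00596729  0.01      ] 0.006061197770828738
```

View pics/t_st.png

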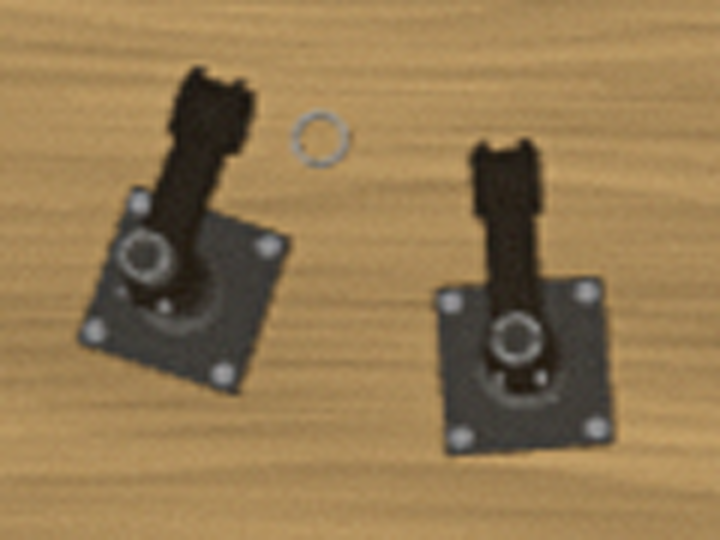

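View pics/t_sp.png

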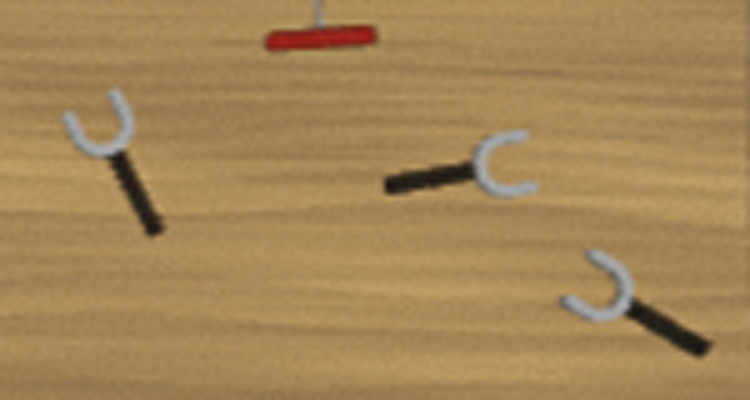

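View pics/s_st.png

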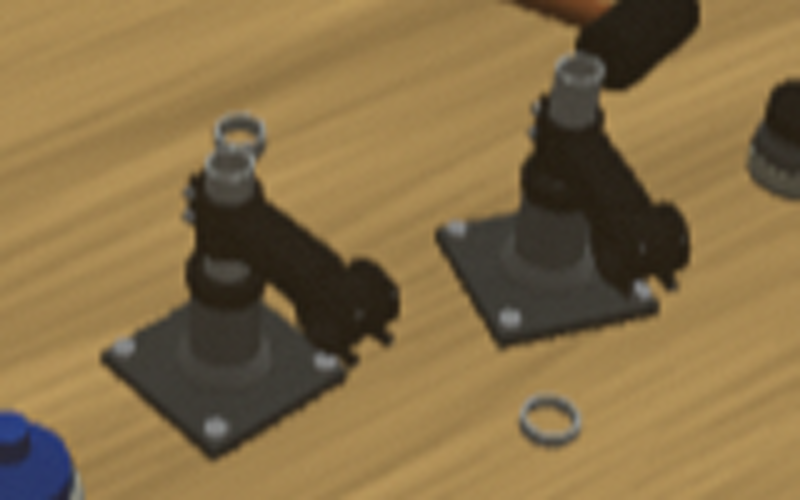

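```bash
python3 - <<'E'
from h import *
c=load('top0')
o=ctrl.get_obs(); Rt=rot(o['eef_rot']);print(Rt.round(3))
w=load('wrist0'); print('cam in tool',Rt.T@(w['eye']-o['eef_pos']), (Rt.T@rot(w['orientation'])).round(3))
e=onz(c,340+102/5,180+122/5,0.012); t=onz(c,340+155/5,180+232/5,0.01)
d=e-t; print('sp',e,t,np.linalg.norm(d),np.degrees(np.arctan2(d[1],d[0])))
print('a top',onz(c,220+517/6,140+338/6,0.17),'a base',onz(c,220+524/6,140+364/6,0.008))
print('b top',onz(c,220+146/6,140+255/6,0.17))
b=[onz(c,220+x/6,140+y/6,0.008) for x,y in [(450,300),(588,291),(597,428),(461,437)]]
v=b[0]+b[1]-b[2]-b[3];print('a yaw',np.degrees(np.arctan2(v[1],v[0])))
s=load('scene0')
print('scene a top',onz(s,310+230/5,140+160/5,0.17))
print('bottle',onz(c,369,160,0.2))
E
```

```text
[[-0.92   0.392 -0.001]
 [ 0.392  0.92  -0.001]
 [ 0.    -0.001 -1.   ]]
cam in tool [ 0.08159375  0.00036441 -0.14201219] [[ 0.     0.947  0.32 ]
 [ 1.    -0.     0.   ]
 [ 0.     0.32  -0.947]]
sp [ 0.53663485 -0.24317321  0.012     ] [ 0.45248422 -0.28561569  0.01      ] 0.09426925336740419 26.764697694452213
a top [ 0.54514153 -0.03729435  0.17      ] a base [ 0.54653409 -0.03703808  0.008     ]
b top [0.58916267 0.18364921 0.17      ]
a yaw 5.739325141597726
scene a top [ 0.5474676  -0.03376535  0.17      ]
bottle [ 0.67590308 -0.25568539  0.2       ]
```

```bash
cat >> h.py <<'E'
def plan(pos,yawx,n,hand,tilt=0,start=None):
    """pos target TCP, yawx deg of tool x in world (tool down). prints rows"""
    o=ctrl.get_obs(); p=np.array(o['eef_pos']); M=rot(o['eef_rot'])
    yx=np.radians(yawx); X=np.array([np.cos(yx),np.sin(yx),0]); Z=np.array([0,0,-1.]); T=np.c_[X,np.cross(Z,X),Z]
    rv=R.from_matrix(M.T@T).as_rotvec()
    step=rv/n; dp=(np.array(pos)-p)/n
    print('total rotvec',rv.round(4),'dist',np.linalg.norm(dp*n), 'tool trans total',(M.T@(dp*n)).round(4))
    rows=[]
    for i in range(n):
        A=M@R.from_rotvec(step*i).as_matrix()
        rows.append({"translation":[round(float(x),4) for x in A.T@dp],"angular":[round(float(x),4) for x in step],"hand":hand})
    import json
    for k in range(0,n,10): print(json.dumps(rows[k:k+10]))
E
python3 - <<'E'
from h import *
plan([0.445,-0.29,0.18],206.8,16,0.0854)
E
```

```text
total rotvec [-1.100e-03 -8.000e-04 -8.706e-01] dist 0.8491651683293792 tool trans total [-0.5232 -0.6669  0.0513]
[{"translation": [-0.0327, -0.0417, 0.0032], "angular": [-0.0001, -0.0, -0.0544], "hand": 0.0854}, {"translation": [-0.0304, -0.0434, 0.0032], "angular": [-0.0001, -0.0, -0.0544], "hand": 0.0854}, {"translation": [-0.028, -0.045, 0.0032], "angular": [-0.0001, -0.0, -0.0544], "hand": 0.0854}, {"translation": [-0.0255, -0.0464, 0.0032], "angular": [-0.0001, -0.0, -0.0544], "hand": 0.0854}, {"translation": [-0.0229, -0.0478, 0.0032], "angular": [-0.0001, -0.0, -0.0544], "hand": 0.0854}, {"translation": [-0.0203, -0.0489, 0.0032], "angular": [-0.0001, -0.0, -0.0544], "hand": 0.0854}, {"translation": [-0.0176, -0.05, 0.0032], "angular": [-0.0001, -0.0, -0.0544], "hand": 0.0854}, {"translation": [-0.0149, -0.0508, 0.0032], "angular": [-0.0001, -0.0, -0.0544], "hand": 0.0854}, {"translation": [-0.0121, -0.0516, 0.0032], "angular": [-0.0001, -0.0, -0.0544], "hand": 0.0854}, {"translation": [-0.0093, -0.0522, 0.0032], "angular": [-0.0001, -0.0, -0.0544], "hand": 0.0854}]
[{"translation": [-0.0064, -0.0526, 0.0032], "angular": [-0.0001, -0.0, -0.0544], "hand": 0.0854}, {"translation": [-0.0035, -0.0529, 0.0032], "angular": [-0.0001, -0.0, -0.0544], "hand": 0.0854}, {"translation": [-0.0006, -0.053, 0.0032], "angular": [-0.0001, -0.0, -0.0544], "hand": 0.0854}, {"translation": [0.0022, -0.0529, 0.0032], "angular": [-0.0001, -0.0, -0.0544], "hand": 0.0854}, {"translation": [0.0051, -0.0527, 0.0032], "angular": [-0.0001, -0.0, -0.0544], "hand": 0.0854}, {"translation": [0.008, -0.0524, 0.0032], "angular": [-0.0001, -0.0, -0.0544], "hand": 0.0854}]
```

Request:
{"fn": "apply_moves", "kwargs": {
  "plan": [
    {"translation": [-0.033, -0.042, 0.001], "angular": [0, 0, -0.054], "hand": 0.0854},
    {"translation": [-0.03, -0.043, 0.001], "angular": [0, 0, -0.054], "hand": 0.0854},
    {"translation": [-0.028, -0.045, 0.001], "angular": [0, 0, -0.054], "hand": 0.0854},
    {"translation": [-0.026, -0.046, 0.001], "angular": [0, 0, -0.054], "hand": 0.0854},
    {"translation": [-0.023, -0.048, 0.001], "angular": [0, 0, -0.054], "hand": 0.0854},
    {"translation": [-0.02, -0.049, 0.001], "angular": [0, 0, -0.054], "hand": 0.0854},
    {"translation": [-0.018, -0.05, 0.001], "angular": [0, 0, -0.054], "hand": 0.0854},
    {"translation": [-0.015, -0.051, 0.001], "angular": [0, 0, -0.054], "hand": 0.0854},
    {"translation": [-0.012, -0.052, 0.001], "angular": [0, 0, -0.054], "hand": 0.0854},
    {"translation": [-0.009, -0.052, 0.001], "angular": [0, 0, -0.054], "hand": 0.0854}
  ]
}}

```text
time_s: 1.4
eef_pos: [0.3624, 0.015, 0.2214]
eef_rot: [0.0, -0.069, 0.998, -0.0]
wrist_force: [1.2, -0.1, -0.7]
opening: 1.002
```

```bash
python3 - <<'E'
from h import *
shot('wrist','wrist1'); o=ctrl.get_obs(); print(o['time_s'],o['eef_pos'],o['q'])
plan([0.445,-0.29,0.18],206.8,6,0.0854)
E
```

```text
1.45 [0.36394003 0.00942944 0.22162231] [-0.30027477 -0.33202677  2.10515762 -0.00366836  1.36570465 -2.00730681]
total rotvec [-4.500e-03  2.000e-04 -3.308e-01] dist 0.312987418074021 tool trans total [-0.0394 -0.3075  0.043 ]
[{"translation": [-0.0066, -0.0513, 0.0072], "angular": [-0.0008, 0.0, -0.0551], "hand": 0.0854}, {"translation": [-0.0037, -0.0515, 0.0071], "angular": [-0.0008, 0.0, -0.0551], "hand": 0.0854}, {"translation": [-0.0009, -0.0517, 0.0071], "angular": [-0.0008, 0.0, -0.0551], "hand": 0.0854}, {"translation": [0.002, -0.0516, 0.0071], "angular": [-0.0008, 0.0, -0.0551], "hand": 0.0854}, {"translation": [0.0048, -0.0515, 0.007], "angular": [-0.0008, 0.0, -0.0551], "hand": 0.0854}, {"translation": [0.0076, -0.0511, 0.007], "angular": [-0.0008, 0.0, -0.0551], "hand": 0.0854}]
```

View pics/wrist1.png

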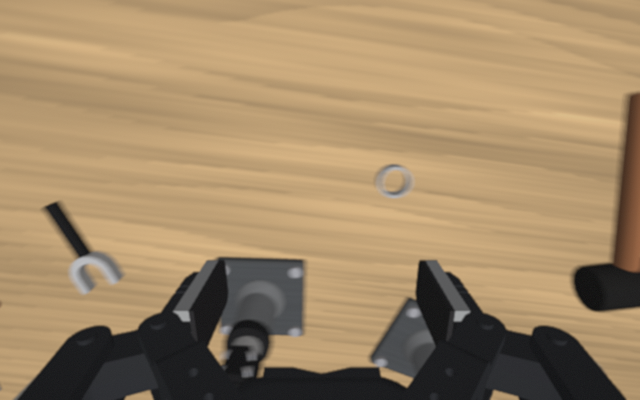

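Request:
{"fn": "apply_moves", "kwargs": {
  "plan": [
    {"translation": [-0.007, -0.051, 0.007], "angular": [-0.001, 0, -0.055], "hand": 0.0854},
    {"translation": [-0.004, -0.051, 0.007], "angular": [-0.001, 0, -0.055], "hand": 0.0854},
    {"translation": [-0.001, -0.052, 0.007], "angular": [-0.001, 0, -0.055], "hand": 0.0854},
    {"translation": [0.002, -0.052, 0.007], "angular": [-0.001, 0, -0.055], "hand": 0.0854},
    {"translation": [0.005, -0.051, 0.007], "angular": [-0.001, 0, -0.055], "hand": 0.0854},
    {"translation": [0.008, -0.051, 0.007], "angular": [0, 0, -0.055], "hand": 0.0854},
    {"translation": [0, 0, 0], "angular": [0, 0, 0], "hand": 0.0854}
  ]
}}

```text
time_s: 2.33
eef_pos: [0.4433, -0.2844, 0.1773]
eef_rot: [-0.001, -0.23, 0.973, 0.003]
wrist_force: [-0.5, 0.6, -0.7]
opening: 0.998
```

```bash
python3 - <<'E'
from h import *
shot('wrist','wrist2'); o=ctrl.get_obs(); print(o['time_s'],o['eef_pos'],o['q'],o['dq'])
E
```

```text
2.375 [ 0.4430196  -0.2824627   0.17745678] [-7.95297184e-01  1.30615541e-01  1.77872274e+00  2.66455264e-03
  1.23893467e+00 -2.83163155e+00] [ 0.0305465  -0.04463179  0.03695825  0.00640783  0.00991365  0.00811933]
```

View pics/wrist2.png

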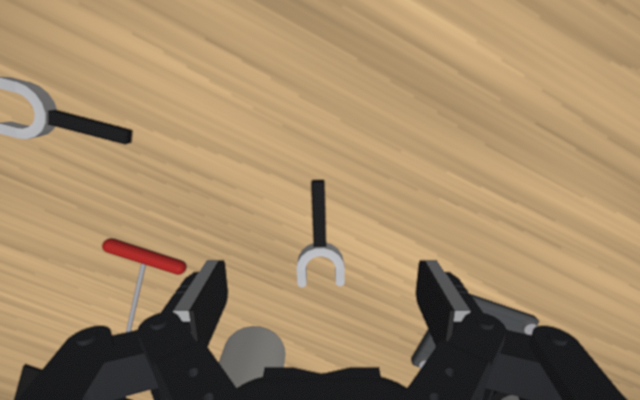

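```bash
python3 - <<'E'
from h import *
crop('wrist2',280,165,360,300,6,'w2')
shot('wrist','wrist2b')
im=cv2.imread('pics/wrist2b.png').astype(int); 
g=im.sum(2)
for v in (188,200,215,230,240): 
    r=np.where(g[v,300:345]<200)[0]+300; print(v,r.min(),r.max())
E
```

```text
188 310 321
200 310 321
215 311 322
230 311 322
240 312 322
```

View pics/w2.png

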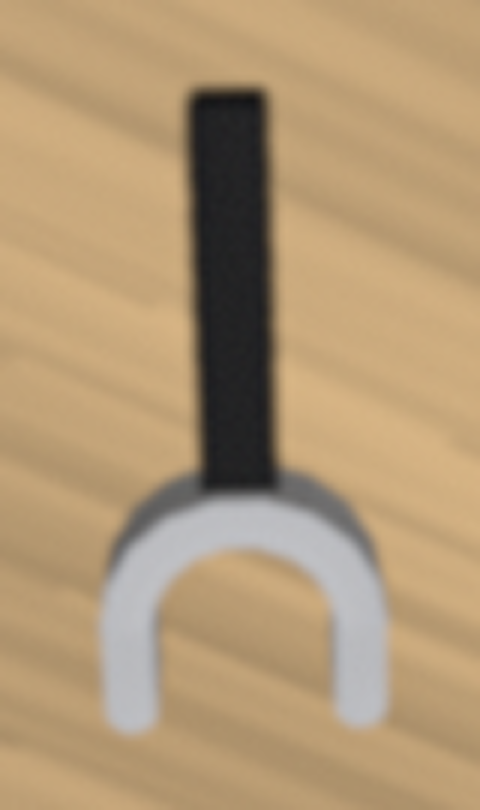

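```bash
python3 - <<'E'
from h import *
shot('wrist','wrist3'); o=ctrl.get_obs(); print(o['time_s'],o['eef_pos'],o['dq'].round(3))
crop('wrist3',280,165,360,300,6,'w3')
E
```

```text
2.475 [ 0.44307365 -0.2808505   0.17809444] [ 0.014 -0.022  0.009 -0.001 -0.002 -0.004]
```

View pics/w3.png

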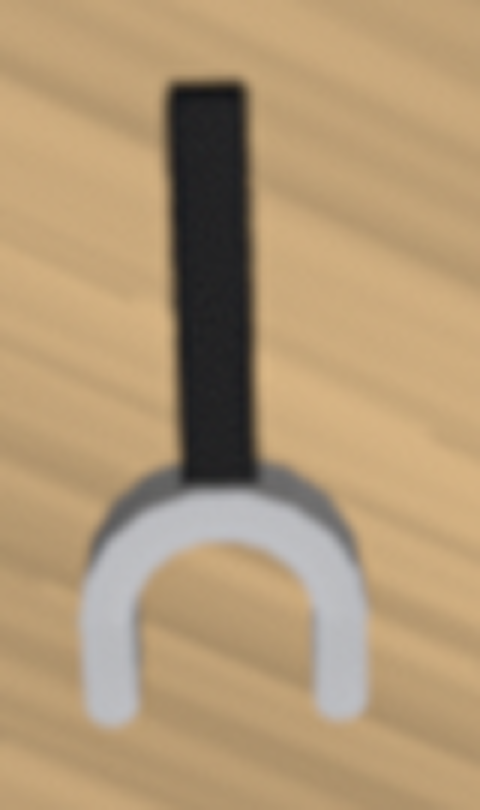

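```bash
python3 - <<'E'
from h import *
c=load('wrist3')
P=lambda x,y,z: onz(c,280+(x+.5)/6-.5,165+(y+.5)/6-.5,z)
L=P(112,728,.015);Rr=P(342,720,.015);B=P(208,97,.012);B0=P(208,82,.0)
mid=(L+Rr)/2; d=mid-B; yaw=np.arctan2(d[1],d[0]); u=np.array([np.cos(yaw),np.sin(yaw)])
print(L,Rr,np.linalg.norm(L-Rr),'B',B,B0,'len',np.linalg.norm(d[:2]),'yaw',np.degrees(yaw), 'perp yaw',np.degrees(np.arctan2(*( (Rr-L)[:2]))))
eye1=mid[:2]-.021*u; eye2=B[:2]+.095*u; print(eye1,eye2)
eye=(eye1+eye2)/2
n=np.degrees(yaw)+180
g=eye-.08*u; print('grip',g)
plan([g[0],g[1],.06],n,4,.05)
E
```

```text
[ 0.56396721 -0.2472639   0.015     ] [ 0.54421863 -0.21127848  0.015     ] 0.04104822738753469 B [ 0.4521776  -0.28348407  0.012     ] [ 4.53020622e-01 -2.83248250e-01 -5.55111512e-17] len 0.11543729725979826 yaw 28.0103149519557 perp yaw -28.75771370596742
[ 0.5355528  -0.23913343] [ 0.53604959 -0.23886917]
grip [ 0.46517215 -0.27657174]
total rotvec [ 0.0064  0.0008 -0.022 ] dist 0.1202204129344029 tool trans total [-0.0216 -0.0069  0.1181]
[{"translation": [-0.0054, -0.0017, 0.0295], "angular": [0.0016, 0.0002, -0.0055], "hand": 0.05}, {"translation": [-0.0054, -0.0017, 0.0295], "angular": [0.0016, 0.0002, -0.0055], "hand": 0.05}, {"translation": [-0.0054, -0.0017, 0.0295], "angular": [0.0016, 0.0002, -0.0055], "hand": 0.05}, {"translation": [-0.0054, -0.0017, 0.0295], "angular": [0.0016, 0.0002, -0.0055], "hand": 0.05}]
```

Request:
{"fn": "apply_moves", "kwargs": {
  "plan": [
    {"translation": [-0.005, -0.002, 0.03], "angular": [0.002, 0, -0.005], "hand": 0.05},
    {"translation": [-0.005, -0.002, 0.03], "angular": [0.002, 0, -0.006], "hand": 0.05},
    {"translation": [-0.006, -0.002, 0.03], "angular": [0.002, 0, -0.006], "hand": 0.05},
    {"translation": [-0.006, -0.001, 0.028], "angular": [0, 0, -0.005], "hand": 0.05},
    {"translation": [0, 0, 0], "angular": [0, 0, 0], "hand": 0.05},
    {"translation": [0, 0, 0], "angular": [0, 0, 0], "hand": 0.05},
    {"translation": [0, 0, 0], "angular": [0, 0, 0], "hand": 0.05}
  ]
}}

```text
time_s: 3.35
eef_pos: [0.4669, -0.2783, 0.0622]
eef_rot: [0.001, -0.242, 0.97, -0.002]
wrist_force: [-0.8, -0.0, 0.1]
opening: 0.585
```

```bash
python3 - <<'E'
from h import *
shot('wrist','wrist4'); o=ctrl.get_obs(); print(o['time_s'],o['eef_pos'],o['dq'].round(3))
plan([.46517,-.27657,.003],208.2,4,.05)
E
```

```text
3.4 [ 0.46680566 -0.2783816   0.06207172] [-0.003  0.007  0.002 -0.002 -0.003 -0.   ]
total rotvec [-0.0036  0.0018 -0.003 ] dist 0.059122125159873834 tool trans total [0.0007 0.0026 0.0591]
[{"translation": [0.0002, 0.0006, 0.0148], "angular": [-0.0009, 0.0004, -0.0007], "hand": 0.05}, {"translation": [0.0002, 0.0006, 0.0148], "angular": [-0.0009, 0.0004, -0.0007], "hand": 0.05}, {"translation": [0.0002, 0.0006, 0.0148], "angular": [-0.0009, 0.0004, -0.0007], "hand": 0.05}, {"translation": [0.0002, 0.0006, 0.0148], "angular": [-0.0009, 0.0004, -0.0007], "hand": 0.05}]
```

View pics/wrist4.png

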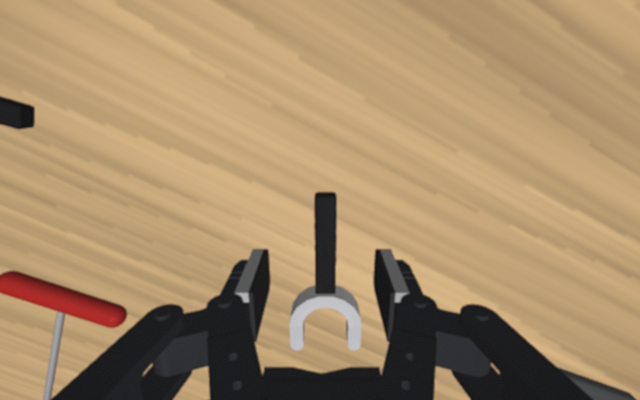

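Request:
{"fn": "apply_moves", "kwargs": {
  "plan": [
    {"translation": [0, 0.0005, 0.015], "angular": [-0.001, 0, -0.001], "hand": 0.05},
    {"translation": [0, 0.0005, 0.015], "angular": [-0.001, 0, -0.001], "hand": 0.05},
    {"translation": [0, 0.0005, 0.015], "angular": [-0.001, 0, -0.001], "hand": 0.05},
    {"translation": [0, 0.0005, 0.013], "angular": [0, 0, 0], "hand": 0.05},
    {"translation": [0, 0, 0], "angular": [0, 0, 0], "hand": 0.05},
    {"translation": [0, 0, 0], "angular": [0, 0, 0], "hand": 0.03},
    {"translation": [0, 0, 0], "angular": [0, 0, 0], "hand": 0.0},
    {"translation": [0, 0, 0], "angular": [0, 0, 0], "hand": 0.0},
    {"translation": [0, 0, 0], "angular": [0, 0, 0], "hand": 0.0},
    {"translation": [0, 0, 0], "angular": [0, 0, 0], "hand": 0.0}
  ]
}}

```text
time_s: 4.65
eef_pos: [0.4658, -0.2765, 0.0033]
eef_rot: [0.001, -0.244, 0.97, 0.0]
wrist_force: [-0.1, 0.6, 6.5]
opening: 0.14
```

```bash
python3 - <<'E'
from h import *
shot('wrist','wrist5'); o=ctrl.get_obs(); print(o['time_s'],o['eef_pos'],o['eef_rot'],o['opening'],o['wrist_force'])
E
```

```text
4.7 [ 0.46582657 -0.27653305  0.00336005] [ 6.80056816e-04 -2.43631550e-01  9.69867559e-01  3.50816397e-04] 0.1406334128770243 [0.36831409 1.03512238 5.99571781]
```

View pics/wrist5.png

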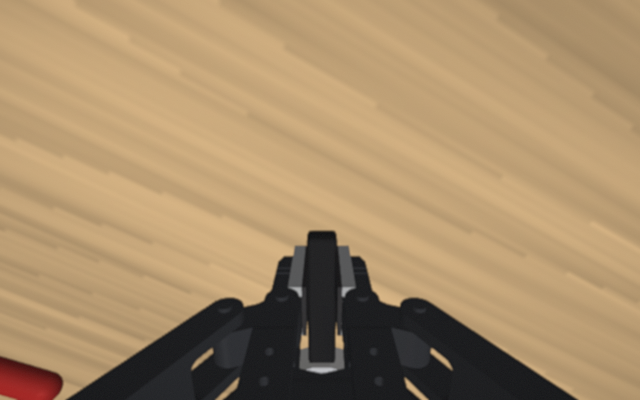

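Request:
{"fn": "apply_moves", "kwargs": {
  "plan": [
    {"translation": [0, 0, -0.02], "angular": [0, 0, 0], "hand": 0.0},
    {"translation": [0, 0, -0.05], "angular": [0, 0, 0], "hand": 0.0},
    {"translation": [0, 0, -0.05], "angular": [0, 0, 0], "hand": 0.0},
    {"translation": [0, 0, -0.05], "angular": [0, 0, 0], "hand": 0.0},
    {"translation": [0, 0, -0.05], "angular": [0, 0, 0], "hand": 0.0},
    {"translation": [0, 0, -0.04], "angular": [0, 0, 0], "hand": 0.0}
  ]
}}

```text
time_s: 5.45
eef_pos: [0.4653, -0.2766, 0.2647]
eef_rot: [0.001, -0.244, 0.97, 0.0]
wrist_force: [-0.4, -0.7, -0.4]
opening: 0.142
```

```bash
python3 - <<'E'
from h import *
o=ctrl.get_obs(); print(o['time_s'],o['eef_pos'],o['eef_rot'],o['opening'],o['wrist_force'])
plan([.50,-.12,.27],186,6,0)
E
```

```text
5.45 [ 0.46531052 -0.27656475  0.26469432] [ 6.60812065e-04 -2.43654225e-01  9.69861872e-01  3.61628930e-04] 0.14230366669398206 [-0.41405816 -0.74184965 -0.35577518]
total rotvec [0.0007 0.0014 0.3875] dist 0.16044946119898515 tool trans total [-0.1046  0.1216 -0.0051]
[{"translation": [-0.0174, 0.0203, -0.0009], "angular": [0.0001, 0.0002, 0.0646], "hand": 0}, {"translation": [-0.0161, 0.0213, -0.0009], "angular": [0.0001, 0.0002, 0.0646], "hand": 0}, {"translation": [-0.0147, 0.0223, -0.0009], "angular": [0.0001, 0.0002, 0.0646], "hand": 0}, {"translation": [-0.0132, 0.0232, -0.0009], "angular": [0.0001, 0.0002, 0.0646], "hand": 0}, {"translation": [-0.0117, 0.024, -0.0009], "angular": [0.0001, 0.0002, 0.0646], "hand": 0}, {"translation": [-0.0101, 0.0247, -0.0009], "angular": [0.0001, 0.0002, 0.0646], "hand": 0}]
```

Request:
{"fn": "apply_moves", "kwargs": {
  "plan": [
    {"translation": [-0.017, 0.02, -0.001], "angular": [0, 0, 0.065], "hand": 0.0},
    {"translation": [-0.016, 0.021, -0.001], "angular": [0, 0, 0.065], "hand": 0.0},
    {"translation": [-0.015, 0.022, -0.001], "angular": [0, 0, 0.065], "hand": 0.0},
    {"translation": [-0.013, 0.023, -0.001], "angular": [0, 0, 0.065], "hand": 0.0},
    {"translation": [-0.012, 0.024, -0.001], "angular": [0, 0, 0.064], "hand": 0.0},
    {"translation": [-0.01, 0.025, -0.001], "angular": [0, 0, 0.064], "hand": 0.0},
    {"translation": [0, 0, 0], "angular": [0, 0, 0], "hand": 0.0},
    {"translation": [0, 0, 0], "angular": [0, 0, 0], "hand": 0.0},
    {"translation": [0, 0, 0], "angular": [0, 0, 0], "hand": 0.0},
    {"translation": [0, 0, 0], "angular": [0, 0, 0], "hand": 0.0}
  ]
}}

```text
time_s: 6.7
eef_pos: [0.5002, -0.1217, 0.2687]
eef_rot: [-0.0, -0.052, 0.999, 0.001]
wrist_force: [0.4, -0.4, -0.8]
opening: 0.138
```

```bash
python3 - <<'E'
from h import *
shot('wrist','wrist6'); o=ctrl.get_obs(); print(o['time_s'],o['eef_pos'],o['eef_rot'],o['opening'],o['wrist_force'],o['dq'].round(3))
E
```

```text
6.75 [ 0.50025637 -0.12163283  0.2687548 ] [-6.57419636e-05 -5.16634633e-02  9.98663988e-01  1.05883357e-03] 0.1408970695295237 [ 0.2936081   0.06722212 -0.1724523 ] [ 0.003 -0.    -0.     0.001 -0.001  0.002]
```

View pics/wrist6.png

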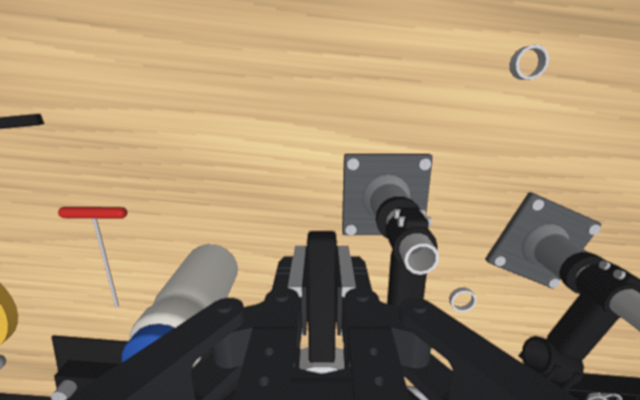

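Stand a is well visible: steerer top near (421,259), bolts near (353,164), (425,164), (350,229). I'll enlarge.

```bash
python3 - <<'E'
from h import *
crop('wrist6',335,145,445,280,5.5,'w6')
E
```

```text
(no output)
```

View pics/w6.png

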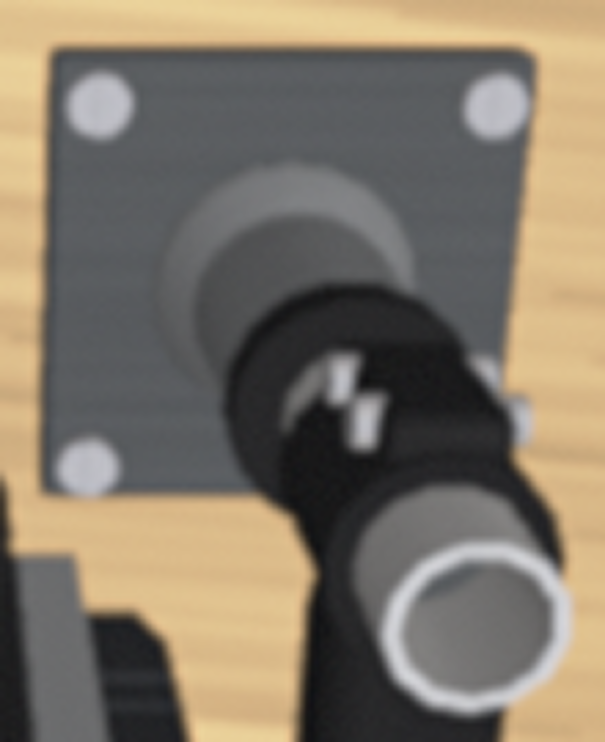

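```bash
python3 - <<'E'
from h import *
from scipy.optimize import least_squares
c=load('wrist6')
px=lambda x,y:(335+(x+.5)/5.5-.5,145+(y+.5)/5.5-.5)
th=np.linspace(0,2*np.pi,180)
def bb(xy,r,z):
    P=np.array([proj(c,[xy[0]+r*np.cos(t),xy[1]+r*np.sin(t),z]) for t in th]); return np.array([P[:,0].min(),P[:,0].max(),P[:,1].min(),P[:,1].max()])
a=px(382,541);b=px(571,715); m=np.array([a[0],b[0],a[1],b[1]])
s=least_squares(lambda q:bb(q[:2],.0143,q[2])-m,[.546,-.036,.17]);print('free z',s.x,s.fun)
s=least_squares(lambda q:bb(q[:2],.0143,.17)-m,[.546,-.036]);print('steerer',s.x,s.fun)
for z in (.006,.010):
    B=[onz(c,*px(x,y),z)[:2] for x,y in [(100,105),(497,106),(88,467)]]
    cen=(B[1]+B[2])/2; print(z,'base centre',cen,[np.linalg.norm(B[0]-B[i]) for i in (1,2)]); v=B[2]-B[0]; w=B[0]-B[1]
    print('yaw',np.degrees(np.arctan2(v[1],v[0])),np.degrees(np.arctan2(-w[0],w[1])) )
cv=px(227,283); print(bb(s.x,.0245,.09),cv)
# gripped eye estimate
o=ctrl.get_obs(); X=rot(o['eef_rot'])[:,0]; print('tool x yaw',np.degrees(np.arctan2(X[1],X[0])),'Z',rot(o['eef_rot'])[:,2])
E
```

```text
free z [ 0.54608265 -0.03435263  0.17040818] [-0.32297299  0.32206936  0.35934751 -0.37166205]
steerer [ 0.54629583 -0.03418995] [-0.29330652  0.29247425  0.38403652 -0.39921734]
0.006 base centre [ 0.54930113 -0.03120775] [np.float64(0.0903423795867676), np.float64(0.08996936754761327)]
yaw 5.820286268792355 -174.23559516229437
0.01 base centre [ 0.54801625 -0.03218756] [np.float64(0.08944984753441873), np.float64(0.08908052064505105)]
yaw 5.820286268792339 -174.2355951622944
[375.94305345 422.69721797 198.84296589 241.91313542] (375.8636363636364, 196.04545454545456)
tool x yaw -174.07716174585352 Z [-2.40714282e-04  2.10804499e-03 -9.99997749e-01]
```

Request:
{"fn": "apply_moves", "kwargs": {
  "plan": [
    {"translation": [-0.003, 0.034, 0], "angular": [0, 0, 0], "hand": 0.0},
    {"translation": [-0.003, 0.034, 0], "angular": [0, 0, 0], "hand": 0.0},
    {"translation": [-0.003, 0.034, 0], "angular": [0, 0, 0], "hand": 0.0},
    {"translation": [-0.003, 0.034, 0], "angular": [0, 0, 0], "hand": 0.0},
    {"translation": [-0.003, 0.034, 0], "angular": [0, 0, 0], "hand": 0.0},
    {"translation": [0, 0, 0], "angular": [0, 0, 0], "hand": 0.0},
    {"translation": [0, 0, 0], "angular": [0, 0, 0], "hand": 0.0},
    {"translation": [0, 0, 0], "angular": [0, 0, 0], "hand": 0.0}
  ]
}}

```text
time_s: 7.75
eef_pos: [0.4977, 0.0486, 0.2692]
eef_rot: [-0.0, -0.051, 0.999, 0.001]
wrist_force: [-0.2, -0.4, -1.1]
opening: 0.137
```

```bash
python3 - <<'E'
from h import *
shot('wrist','wrist7'); o=ctrl.get_obs(); print(o['time_s'],o['eef_pos'],o['eef_rot'],o['opening'],o['dq'].round(3))
crop('wrist7',190,145,300,280,5.5,'w7')
E
```

```text
7.8 [0.49776311 0.04867185 0.26918613] [ 2.55512551e-05 -5.13981425e-02  9.98677767e-01  9.73663614e-04] 0.14150807306209745 [ 0.003  0.002 -0.002  0.     0.001  0.001]
```

View pics/wrist7.png

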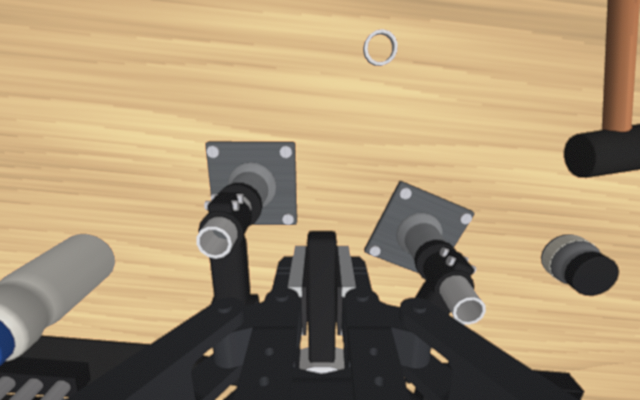

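View pics/w7.png

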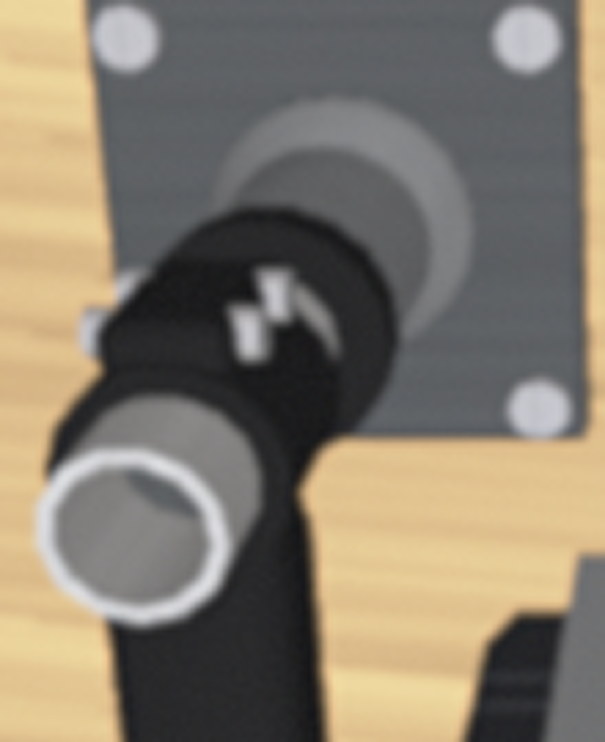

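```bash
python3 - <<'E'
from h import *
from scipy.optimize import least_squares
c6,c7,c3=load('wrist6'),load('wrist7'),load('wrist3')
th=np.linspace(0,2*np.pi,120)
def projb(c,p,off,rv):
    M=rot(c['orientation']); M2=M@R.from_rotvec(rv).as_matrix(); e=c['eye']+M@off
    x=M2.T@(np.array(p).T-e[:,None]); x=x*np.array([1,-1,-1])[:,None]; y=c['K']@x; return (y[:2]/y[2]).T
def P(x0,y0,s): return lambda x,y: np.array((x0+(x+.5)/s-.5,y0+(y+.5)/s-.5))
p6=P(335,145,5.5);p7=P(190,145,5.5);p3=P(280,165,6)
def bb(pts): return np.array([pts[:,0].min(),pts[:,0].max(),pts[:,1].min(),pts[:,1].max()])
def box(p,l,r,t,b): a=p(l,t);d=p(r,b); return np.array([a[0],d[0],a[1],d[1]])
m6=box(p6,382,571,541,715); m7=box(p7,36,232,447,627)
b6=np.array([p6(100,105),p6(497,106),p6(88,467)]); b7=np.array([p7(125,40),p7(527,40),p7(539,408)])
# spacer truth laterally: after grip, axis through TCP (0.4655,-0.2765) along yaw 208.2-180
ty=np.radians(28.2)
def res(q,full=False):
    x,y,yaw,h,zb,s,sl=q[:7]; off=q[7:10]; rv=q[10:13]
    C=np.c_[x+.0143*np.cos(th),y+.0143*np.sin(th),np.full(120,.17)]
    u=np.array([np.cos(yaw),np.sin(yaw)]);v=np.array([-u[1],u[0]])
    def bo(a,b): return [*(np.array([x,y])+h*(a*u+b*v)),zb]
    # bolts w6: (tl: -x,-y side?) image left = -y, image top=-x
    B6=[bo(-1,-1),bo(-1,1),bo(1,-1)]; B7=[bo(-1,-1),bo(-1,1),bo(1,1)]
    r=[]
    r+=list((bb(projb(c6,C,off,rv))-m6)); r+=list((bb(projb(c7,C,off,rv))-m7))
    r+=list((projb(c6,B6,off,rv)-b6).ravel()); r+=list((projb(c7,B7,off,rv)-b7).ravel())
    us=np.array([np.cos(ty),np.sin(ty)]);vs=np.array([-us[1],us[0]]); e=np.array([.4655,-.2765])+s*us+sl*vs
    S=[[*(e+.021*us+.0204*vs),.015],[*(e+.021*us-.0204*vs),.015],[*(e-.095*us),.012]]
    # image: left = ? L=(112,728): +/- ; L at y smaller
    d=projb(c3,[S[1],S[0],S[2]],off,rv)-np.array([p3(112,728),p3(342,720),p3(208,97)])
    r+=list(d.ravel())
    if full: return np.array(r)
    return np.r_[r,off/.002*.5,rv/.005*.5,sl/.0005*.5]
q0=[.546,-.034,.1,.045,.008,.08,0]+[0]*6
s=least_squares(res,q0,x_scale=[.01]*13)
J=s.jac;cov=np.linalg.inv(J.T@J)*.25
print(s.x.round(5)); print(np.sqrt(np.diag(cov)).round(5)[:7]); print(res(s.x,True).round(2)); print(np.degrees(s.x[2]))
E
```

```text
[ 5.4741e-01 -3.3460e-02  1.0111e-01  4.3940e-02  1.6690e-02  8.0990e-02
 -1.0000e-05  1.2000e-04 -2.0000e-04  6.1000e-04 -2.5900e-03 -9.0000e-05
 -3.5000e-04]
[0.00215 0.00065 0.0045  0.0002  0.0011  0.00226 0.00049]
[-0.05  0.39  0.42 -0.53 -0.06 -0.2   0.44 -0.49  0.    0.17 -0.24  0.11
 -0.02  0.13  0.16 -0.25 -0.05 -0.15  0.03  0.23  0.34 -0.15 -0.03  0.16
 -0.27 -0.02]
5.793209799276841
```

```bash
python3 - <<'E'
from h import *
plan([.4071,-.0480,.2692],185.9,4,0)
E
```

```text
total rotvec [ 0.0019  0.0002 -0.0001] dist 0.13253394298576962 tool trans total [ 0.1001 -0.0869 -0.0002]
[{"translation": [0.025, -0.0217, -0.0], "angular": [0.0005, 0.0, -0.0], "hand": 0}, {"translation": [0.025, -0.0217, -0.0], "angular": [0.0005, 0.0, -0.0], "hand": 0}, {"translation": [0.025, -0.0217, -0.0], "angular": [0.0005, 0.0, -0.0], "hand": 0}, {"translation": [0.025, -0.0217, -0.0], "angular": [0.0005, 0.0, -0.0], "hand": 0}]
```

Request:
{"fn": "apply_moves", "kwargs": {
  "plan": [
    {"translation": [0.025, -0.022, 0], "angular": [0.0005, 0, 0], "hand": 0.0},
    {"translation": [0.025, -0.022, 0], "angular": [0.0005, 0, 0], "hand": 0.0},
    {"translation": [0.025, -0.022, 0], "angular": [0.0005, 0, 0], "hand": 0.0},
    {"translation": [0.025, -0.021, 0], "angular": [0.0005, 0, 0], "hand": 0.0},
    {"translation": [0, 0, 0.04], "angular": [0, 0, 0], "hand": 0.0},
    {"translation": [0, 0, 0.05], "angular": [0, 0, 0], "hand": 0.0},
    {"translation": [0, 0, 0.05], "angular": [0, 0, 0], "hand": 0.0},
    {"translation": [0, 0, 0.025], "angular": [0, 0, 0], "hand": 0.0},
    {"translation": [0, 0, 0], "angular": [0, 0, 0], "hand": 0.0},
    {"translation": [0, 0, 0], "angular": [0, 0, 0], "hand": 0.0}
  ]
}}

```text
time_s: 9.05
eef_pos: [0.4082, -0.048, 0.1052]
eef_rot: [0.001, -0.052, 0.999, -0.0]
wrist_force: [-0.5, 0.4, -1.1]
opening: 0.142
```

```bash
python3 - <<'E'
from h import *
shot('top','top8'); s=shot('scene','scene8'); o=ctrl.get_obs(); print(o['time_s'],o['eef_pos'],o['eef_rot'],o['dq'].round(3),o['wrist_force'])
crop('scene8',310,140,430,230,6,'s8'); crop('top8',270,160,350,260,6,'t8')
plan([.4071,-.0480,.096],185.9,1,0)
E
```

```text
9.15 [ 0.40856087 -0.04799478  0.1056774 ] [ 1.52504263e-03 -5.19430438e-02  9.98648669e-01 -6.56405637e-04] [ 0.004 -0.003  0.004  0.001 -0.003  0.001] [-0.38602329 -0.12135843  0.26267714]
total rotvec [-0.0015  0.003   0.001 ] dist 0.00978704371786975 tool trans total [0.0015 0.0002 0.0097]
[{"translation": [0.0015, 0.0002, 0.0097], "angular": [-0.0015, 0.003, 0.001], "hand": 0}]
```

View pics/s8.png

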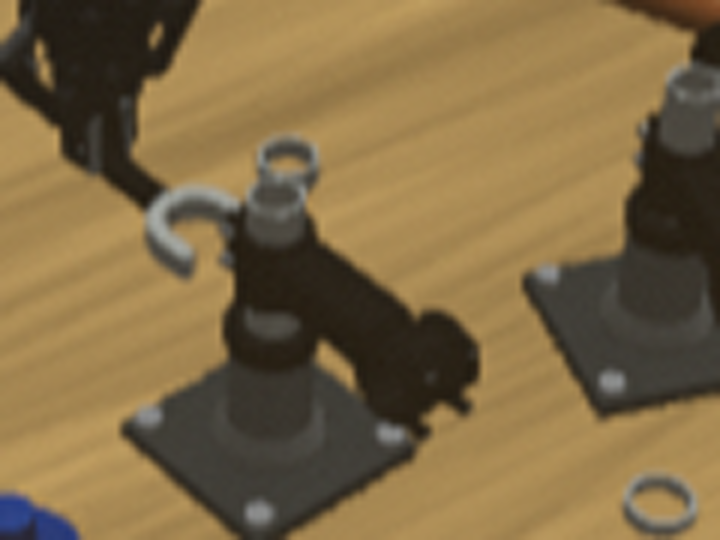

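View pics/t8.png

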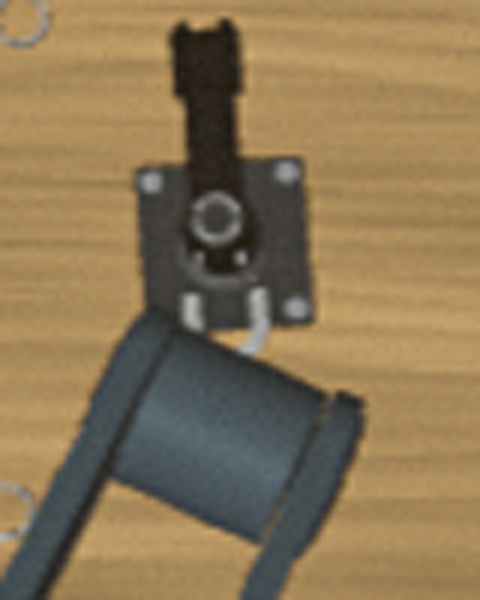

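```bash
python3 - <<'E'
from h import *
crop('top8',288,180,328,225,14,'t8b')
E
```

```text
(no output)
```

View pics/t8b.png

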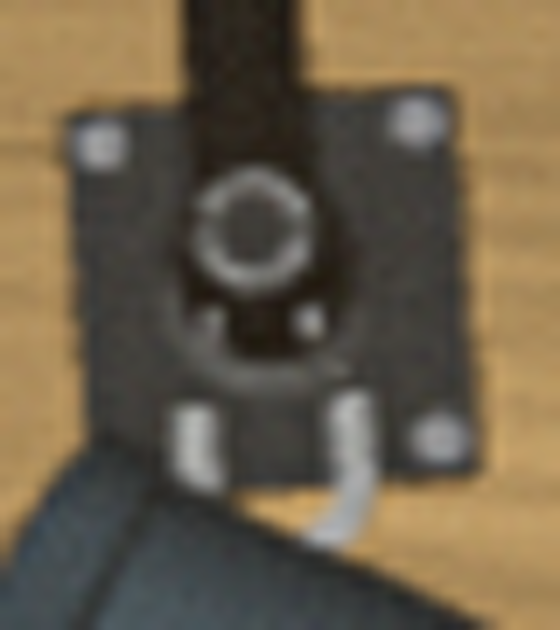

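```bash
python3 - <<'E'
from h import *
c=load('top8')
p=lambda x,y,z:onz(c,288+(x+.5)/14-.5,180+(y+.5)/14-.5,z)[:2]
mid=p(273,415,.1175); top=p(254,228,.17); base=p(270.5,291,.009)
a=np.radians(5.9);u=np.array([np.cos(a),np.sin(a)]);v=np.array([-u[1],u[0]])
print(mid,top,base); 
for z in (top,base,(top+base)/2): print((z-mid)@u,(z-mid)@v)
o=ctrl.get_obs(); print('kin',(np.array([.5474,-.0335])-o['eef_pos'][:2])@v)
X=rot(o['eef_rot'])[:,0];print(np.degrees(np.arctan2(X[1],X[0])), rot(o['eef_rot'])[:,2])
s=load('scene8')
# scene overlay: predicted eye circle & tube
im=cv2.imread('pics/scene8.png'); im=cv2.resize(im[140:230,310:430],None,fx=6,fy=6,interpolation=cv2.INTER_CUBIC)
def dr(P,col):
    q=np.array([proj(s,x) for x in P]); q=(q-[310,140]+.5)*6-.5; cv2.polylines(im,[np.round(q).astype(int)],False,col,1)
th=np.linspace(0,2*np.pi,60)
for z,r in ((.17,.0143),(.09,.0245)): dr([[.5474+r*np.cos(t),-.0335+r*np.sin(t),z] for t in th],(0,255,0))
e=o['eef_pos'][:2]+.081*u; ul=o['eef_pos'][2]-.0034
for r in (.0158,.025): dr([[*(e+r*(np.cos(t)*u+np.sin(t)*v)),ul+.015] for t in np.linspace(np.pi/2,1.5*np.pi,30)],(0,0,255))
cv2.imwrite('pics/ov8.png',im)
E
```

```text
[ 0.50399674 -0.04007788] [ 0.5469258  -0.03551272] [ 0.54773219 -0.03518317]
0.043170917518570835 0.00012819029136486835
0.04400690958609823 0.0003731085444381651
0.04358891355233453 0.0002506494179015206
kin 0.00014637064656993049
-174.0449522025674 [ 0.00311415 -0.00115261 -0.99999449]
```

View pics/ov8.png

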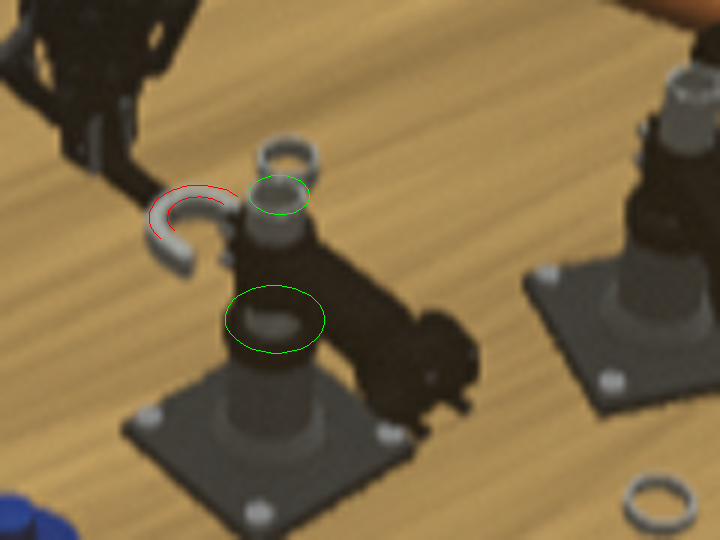

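Request:
{"fn": "apply_moves", "kwargs": {
  "plan": [
    {"translation": [0.0015, 0.0002, 0.0097], "angular": [-0.0015, 0.003, 0.001], "hand": 0.0},
    {"translation": [0, 0, 0], "angular": [0, 0, 0], "hand": 0.0},
    {"translation": [-0.012, 0, 0], "angular": [0, 0, 0], "hand": 0.0},
    {"translation": [-0.012, 0, 0], "angular": [0, 0, 0], "hand": 0.0},
    {"translation": [0, 0, 0], "angular": [0, 0, 0], "hand": 0.0},
    {"translation": [0, 0, 0], "angular": [0, 0, 0], "hand": 0.0},
    {"translation": [0, 0, 0], "angular": [0, 0, 0], "hand": 0.0}
  ]
}}

```text
time_s: 10.02
eef_pos: [0.4293, -0.0447, 0.0942]
eef_rot: [-0.002, -0.052, 0.999, 0.001]
wrist_force: [0.1, 0.2, -0.5]
opening: 0.138
```

```bash
python3 - <<'E'
from h import *
o=ctrl.get_obs(); print(o['time_s'],o['eef_pos'],o['eef_rot'],o['dq'].round(3),o['wrist_force'],rot(o['eef_rot'])[:,2])
a=np.radians(5.9);u=np.array([np.cos(a),np.sin(a)]);v=np.array([-u[1],u[0]]);d=np.array([.5474,-.0335])-o['eef_pos'][:2];print('to go',d@u-.081,'lat',d@v)
shot('scene','scene9'); crop('scene9',320,150,400,210,9,'s9')
E
```

```text
10.025 [ 0.42933003 -0.0446758   0.09416561] [-1.66222973e-03 -5.16040077e-02  9.98665914e-01  8.09253711e-04] [-0.002 -0.006  0.     0.001 -0.    -0.001] [ 0.11784019  0.22945953 -0.48249901] [-0.00340355  0.00144479 -0.99999316]
to go 0.03759331802694306 lat -0.0010201110008456321
```

View pics/s9.png

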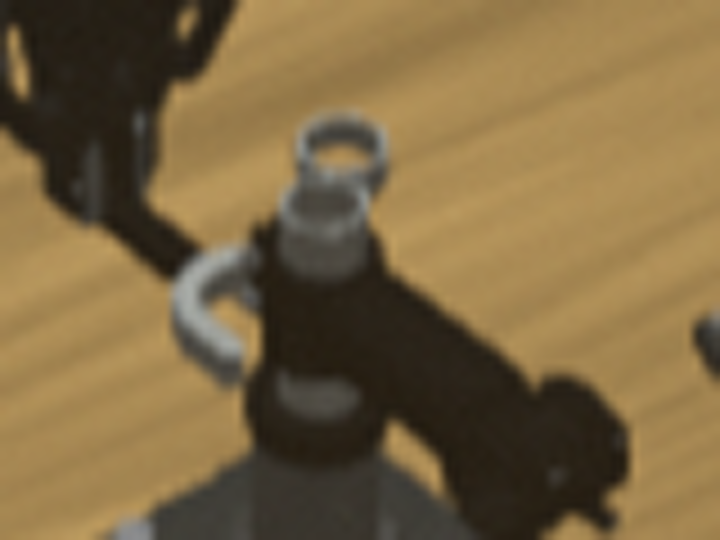

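Request:
{"fn": "apply_moves", "kwargs": {
  "plan": [
    {"translation": [0, -0.001, -0.002], "angular": [0, -0.003, 0], "hand": 0.0},
    {"translation": [0, 0, 0], "angular": [0, 0, 0], "hand": 0.0},
    {"translation": [0, 0, 0], "angular": [0, 0, 0], "hand": 0.0},
    {"translation": [0, 0, 0], "angular": [0, 0, 0], "hand": 0.0}
  ]
}}

```text
time_s: 10.58
eef_pos: [0.4297, -0.0458, 0.0963]
eef_rot: [0.0, -0.052, 0.999, 0.001]
wrist_force: [0.6, 0.6, -0.4]
opening: 0.139
```

```bash
cat > st.py <<'E'
from h import *
o=ctrl.get_obs(); print(o['time_s'],o['eef_pos'],o['dq'].round(3),'F',o['wrist_force'].round(2),'T',o['torque'].round(2),rot(o['eef_rot'])[:,2],o['opening'])
a=np.radians(5.9);u=np.array([np.cos(a),np.sin(a)]);v=np.array([-u[1],u[0]]);d=np.array([.5474,-.0335])-o['eef_pos'][:2];print('to go',d@u-.081,'lat',d@v)
X=rot(o['eef_rot'])[:,0];print('yaw',np.degrees(np.arctan2(X[1],X[0]))+180)
E
python3 st.py
```

```text
10.575 [ 0.42971357 -0.04579032  0.09630292] [-0.001 -0.    -0.001 -0.     0.     0.001] F [ 0.63  0.61 -0.43] T [-0.01  0.03  0.03] [ 3.05494404e-05  1.59526507e-03 -9.99998727e-01] 0.13896507036887018
to go 0.037326375247132906 lat 0.00012792731104779135
yaw 5.910712984980165
```

Request:
{"fn": "apply_moves", "kwargs": {
  "plan": [
    {"translation": [-0.006, 0, 0], "angular": [0, 0, 0], "hand": 0.0},
    {"translation": [-0.006, 0, 0], "angular": [0, 0, 0], "hand": 0.0},
    {"translation": [0, 0, 0], "angular": [0, 0, 0], "hand": 0.0},
    {"translation": [0, 0, 0], "angular": [0, 0, 0], "hand": 0.0}
  ]
}}

```text
time_s: 11.08
eef_pos: [0.4416, -0.0445, 0.0962]
eef_rot: [-0.0, -0.052, 0.999, 0.001]
wrist_force: [1.1, -0.5, -0.4]
opening: 0.141
```

```bash
python3 st.py
```

```text
11.075 [ 0.44156525 -0.04445446  0.09615154] [-0.002 -0.005  0.004  0.001  0.    -0.001] F [ 1.08 -0.54 -0.43] T [0.01 0.05 0.02] [-4.36081943e-04  1.75866670e-03 -9.99998358e-01] 0.140531152015454
to go 0.025400163922030886 lat 1.7411030352679164e-05
yaw 5.921523269309802
```

Request:
{"fn": "apply_moves", "kwargs": {
  "plan": [
    {"translation": [-0.006, 0, 0], "angular": [0, 0, 0], "hand": 0.0},
    {"translation": [-0.006, 0, 0], "angular": [0, 0, 0], "hand": 0.0},
    {"translation": [-0.005, 0, 0], "angular": [0, 0, 0], "hand": 0.0},
    {"translation": [0, 0, 0], "angular": [0, 0, 0], "hand": 0.0},
    {"translation": [0, 0, 0], "angular": [0, 0, 0], "hand": 0.0}
  ]
}}

```text
time_s: 11.7
eef_pos: [0.4584, -0.0427, 0.0962]
eef_rot: [-0.0, -0.052, 0.999, 0.001]
wrist_force: [0.6, -0.0, -1.0]
opening: 0.139
```

```bash
python3 st.py;  python3 - <<'E'
from h import *
shot('scene','scene10'); crop('scene10',320,150,400,210,9,'s10')
E
```

```text
11.7 [ 0.45842821 -0.04272701  0.09619779] [-0.002 -0.003  0.004  0.    -0.001  0.002] F [ 0.57 -0.04 -0.99] T [-0.03  0.08 -0.04] [-3.53568881e-04  1.69085014e-03 -9.99998508e-01] 0.13898883628531847
to go 0.00844895959317675 lat 3.249808634975232e-05
yaw 5.920263756354785
```

View pics/s10.png

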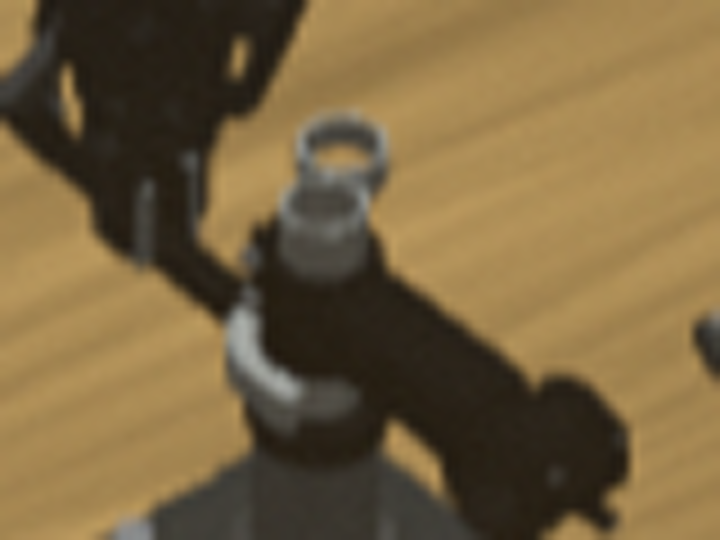

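No forces yet, and it is entering freely. I'll continue home until contact.

Request:
{"fn": "apply_moves", "kwargs": {
  "plan": [
    {"translation": [-0.004, 0, 0], "angular": [0, 0, 0], "hand": 0.0},
    {"translation": [-0.004, 0, 0], "angular": [0, 0, 0], "hand": 0.0},
    {"translation": [-0.001, 0, 0], "angular": [0, 0, 0], "hand": 0.0},
    {"translation": [0, 0, 0], "angular": [0, 0, 0], "hand": 0.0},
    {"translation": [0, 0, 0], "angular": [0, 0, 0], "hand": 0.0}
  ]
}}

```text
time_s: 12.38
eef_pos: [0.4674, -0.0418, 0.0962]
eef_rot: [-0.0, -0.052, 0.999, 0.001]
wrist_force: [0.0, -0.1, 0.0]
opening: 0.143
```

```bash
python3 st.py
```

```text
12.375 [ 0.46742641 -0.04183614  0.09624515] [ 0.001 -0.002 -0.     0.001 -0.001  0.002] F [ 0.01 -0.13  0.05] T [0.08 0.03 0.02] [-1.65911554e-04  1.63075573e-03 -9.99998657e-01] 0.14342408613937488
to go -0.0005931487603725721 lat 7.129636755650817e-05
yaw 5.915755011582405
```

Request:
{"fn": "apply_moves", "kwargs": {
  "plan": [
    {"translation": [-0.001, 0, 0], "angular": [0, 0, 0], "hand": 0.0},
    {"translation": [-0.001, 0, 0], "angular": [0, 0, 0], "hand": 0.0},
    {"translation": [0, 0, 0], "angular": [0, 0, 0], "hand": 0.0},
    {"translation": [0, 0, 0], "angular": [0, 0, 0], "hand": 0.0}
  ]
}}

```text
time_s: 12.88
eef_pos: [0.4688, -0.0416, 0.096]
eef_rot: [-0.001, -0.052, 0.999, 0.001]
wrist_force: [-4.3, -0.8, 0.6]
opening: 0.141
```

```bash
python3 st.py
```

```text
12.875 [ 0.46879555 -0.04164092  0.09602022] [ 0.    -0.    -0.001 -0.001 -0.002 -0.001] F [-4.28 -0.82  0.61] T [-0.21  0.76 -0.08] [-0.00159034  0.00172009 -0.99999726] 0.14098387365311443
to go -0.0019751053055035717 lat 1.7849775067541118e-05
yaw 5.914309948424034
```

Request:
{"fn": "apply_moves", "kwargs": {
  "plan": [
    {"translation": [0.0018, 0, 0], "angular": [0, 0, 0], "hand": 0.0},
    {"translation": [0, 0, 0.001], "angular": [0, 0, 0], "hand": 0.0},
    {"translation": [0, 0, 0.001], "angular": [0, 0, 0], "hand": 0.0},
    {"translation": [0, 0, 0.0005], "angular": [0, 0, 0], "hand": 0.0},
    {"translation": [0, 0, 0], "angular": [0, 0, 0], "hand": 0.0},
    {"translation": [0, 0, 0], "angular": [0, 0, 0], "hand": 0.0}
  ]
}}

```text
time_s: 13.62
eef_pos: [0.4678, -0.0418, 0.0938]
eef_rot: [0.0, -0.052, 0.999, 0.001]
wrist_force: [0.3, -0.7, -0.2]
opening: 0.143
```

```bash
python3 st.py
```

```text
13.625 [ 0.46780175 -0.04184053  0.09384126] [ 0.001 -0.002 -0.    -0.001  0.    -0.001] F [ 0.27 -0.73 -0.17] T [-0.01  0.05 -0.  ] [ 1.49640774e-04  1.57465447e-03 -9.99998749e-01] 0.14284562645364934
to go -0.0009660527410114556 lat 0.00011424512384281944
yaw 5.916194139926006
```

Request:
{"fn": "apply_moves", "kwargs": {
  "plan": [
    {"translation": [0.0008, 0, 0.0005], "angular": [0, 0, 0], "hand": 0.0},
    {"translation": [0, 0, 0.0005], "angular": [0, 0, 0], "hand": 0.0},
    {"translation": [0, 0, 0], "angular": [0, 0, 0], "hand": 0.0},
    {"translation": [0, 0, 0], "angular": [0, 0, 0], "hand": 0.0}
  ]
}}

```text
time_s: 14.12
eef_pos: [0.467, -0.042, 0.093]
eef_rot: [0.0, -0.052, 0.999, 0.001]
wrist_force: [-1.5, -0.1, 2.6]
opening: 0.139
```

```bash
python3 st.py
```

```text
14.125 [ 0.46700383 -0.04196355  0.09295264] [ 0.001  0.001  0.     0.001 -0.001 -0.   ] F [-1.54 -0.14  2.57] T [-0.02  0.08  0.01] [ 1.40118123e-04  1.50925078e-03 -9.99998851e-01] 0.1392217789851537
to go -0.00015970983818140716 lat 0.0001545899250797276
yaw 5.9146034337694005
```

Request:
{"fn": "apply_moves", "kwargs": {
  "plan": [
    {"translation": [0, 0, 0], "angular": [0, 0, 0], "hand": 0.02},
    {"translation": [0, 0, 0], "angular": [0, 0, 0], "hand": 0.03},
    {"translation": [0, 0, 0], "angular": [0, 0, 0], "hand": 0.04},
    {"translation": [0, 0, 0], "angular": [0, 0, 0], "hand": 0.05},
    {"translation": [0, 0, 0], "angular": [0, 0, 0], "hand": 0.05}
  ]
}}

```text
time_s: 14.75
eef_pos: [0.4669, -0.0419, 0.0928]
eef_rot: [0.0, -0.052, 0.999, 0.001]
wrist_force: [-0.5, 1.0, 0.0]
opening: 0.584
```

```bash
python3 st.py;  python3 - <<'E'
from h import *
shot('scene','scene11'); crop('scene11',320,150,400,210,9,'s11'); shot('wrist','wrist11')
E
```

```text
14.75 [ 0.46692837 -0.04190838  0.09278902] [-0.001 -0.    -0.001  0.     0.002  0.001] F [-0.53  0.98  0.03] T [ 0.03  0.02 -0.  ] [ 1.61473357e-05  1.62672220e-03 -9.99998677e-01] 0.5844013990629778
to go -9.032801186535655e-05 lat 9.195703662638366e-05
yaw 5.913748775350797
```

View pics/s11.png

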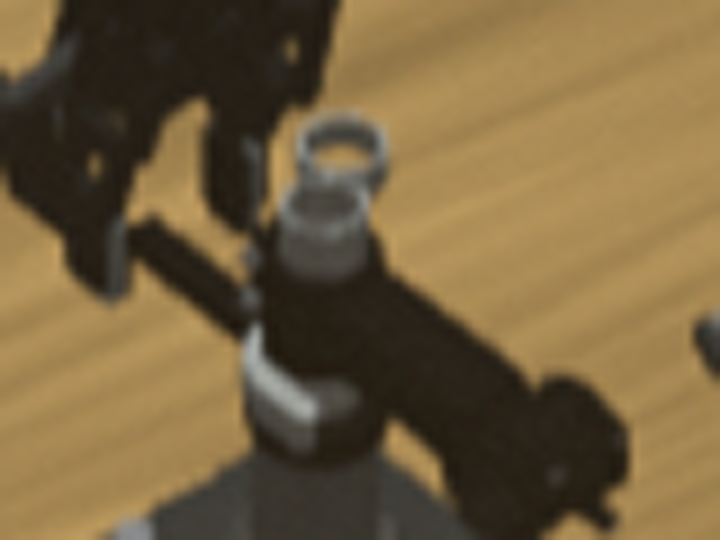

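View pics/wrist11.png

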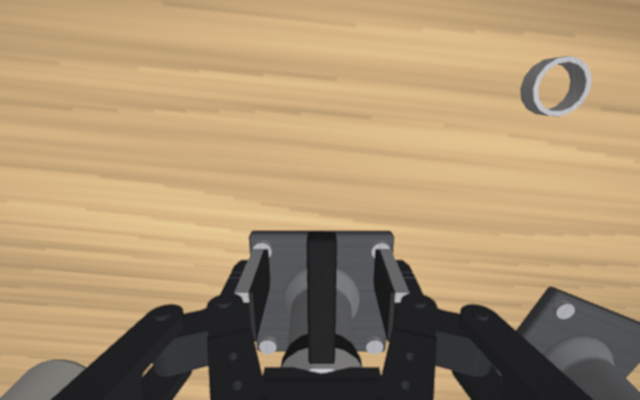

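Request:
{"fn": "apply_moves", "kwargs": {
  "plan": [
    {"translation": [0, 0, -0.03], "angular": [0, 0, 0], "hand": 0.05},
    {"translation": [0, 0, -0.05], "angular": [0, 0, 0], "hand": 0.05},
    {"translation": [0, 0, -0.05], "angular": [0, 0, 0], "hand": 0.05},
    {"translation": [0, 0, 0], "angular": [0, 0, 0], "hand": 0.0},
    {"translation": [-0.033, 0, 0], "angular": [0, 0, 0], "hand": 0.0},
    {"translation": [-0.033, 0, 0], "angular": [0, 0, 0], "hand": 0.0},
    {"translation": [-0.033, 0, 0], "angular": [0, 0, 0], "hand": 0.0},
    {"translation": [-0.032, 0, 0], "angular": [0, 0, 0], "hand": 0.0},
    {"translation": [0, 0, 0], "angular": [0, 0, 0], "hand": 0.0},
    {"translation": [0, 0, 0], "angular": [0, 0, 0], "hand": 0.0}
  ]
}}

```text
time_s: 16.1
eef_pos: [0.5961, -0.0285, 0.2215]
eef_rot: [-0.001, -0.052, 0.999, 0.001]
wrist_force: [-0.3, 0.2, -0.3]
opening: -0.001
```

```bash
python3 st.py;  python3 - <<'E'
from h import *
shot('scene','scene12'); crop('scene12',310,110,410,210,7,'s12'); shot('wrist','wrist12')
E
```

```text
16.1 [ 0.59613    -0.028477    0.22152336] [-0.005 -0.022  0.009 -0.001  0.001 -0.   ] F [-0.3   0.21 -0.32] T [-0.02  0.06 -0.05] [-0.00250235  0.00206952 -0.99999473] -0.0008468136739791381
to go -0.129988194866084 lat 1.2691281623666313e-05
yaw 5.920906518899272
```

View pics/s12.png

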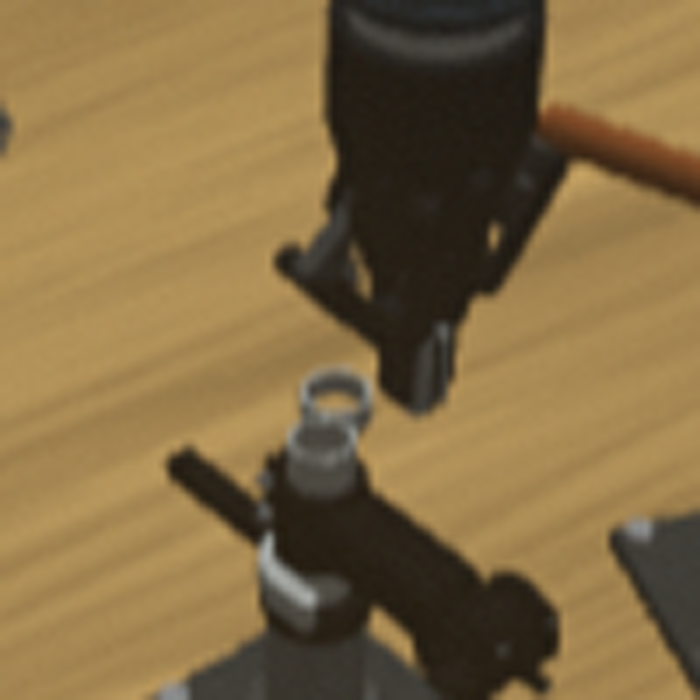

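View pics/wrist12.png

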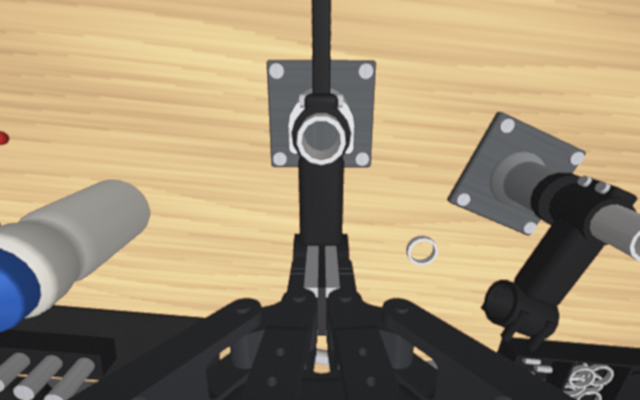

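Request:
{"fn": "apply_moves", "kwargs": {
  "plan": [
    {"translation": [-0.001, 0, 0.03], "angular": [0, 0.001, 0], "hand": 0.0},
    {"translation": [0, 0, 0.025], "angular": [0, 0, 0], "hand": 0.0},
    {"translation": [0, 0, 0.005], "angular": [0, 0, 0], "hand": 0.0},
    {"translation": [0, 0, 0.005], "angular": [0, 0, 0], "hand": 0.0},
    {"translation": [0, 0, 0.004], "angular": [0, 0, 0], "hand": 0.0},
    {"translation": [0, 0, 0.004], "angular": [0, 0, 0], "hand": 0.0},
    {"translation": [0, 0, 0], "angular": [0, 0, 0], "hand": 0.0}
  ]
}}

```text
time_s: 17.08
eef_pos: [0.5981, -0.0284, 0.1498]
eef_rot: [-0.001, -0.052, 0.999, 0.001]
wrist_force: [0.1, -0.6, -0.5]
opening: -0.001
```

```bash
python3 st.py
```

```text
17.075 [ 0.59813577 -0.02839011  0.14979405] [ 0.    -0.001 -0.004  0.     0.003  0.   ] F [ 0.13 -0.57 -0.5 ] T [0.01 0.01 0.  ] [-0.00110646  0.00151665 -0.99999824] -0.0014709505129231026
to go -0.13199227588145246 lat 0.00013243438327174202
yaw 5.916891468826719
```

Request:
{"fn": "apply_moves", "kwargs": {
  "plan": [
    {"translation": [0, 0, 0.002], "angular": [0, 0, 0], "hand": 0.0},
    {"translation": [0, 0, 0.002], "angular": [0, 0, 0], "hand": 0.0},
    {"translation": [0, 0, 0.0015], "angular": [0, 0, 0], "hand": 0.0},
    {"translation": [0, 0, 0], "angular": [0, 0, 0], "hand": 0.0},
    {"translation": [0, 0, 0], "angular": [0, 0, 0], "hand": 0.0}
  ]
}}

```text
time_s: 17.7
eef_pos: [0.5985, -0.0285, 0.1444]
eef_rot: [-0.0, -0.052, 0.999, 0.001]
wrist_force: [0.4, 0.2, 1.2]
opening: 0.001
```

```bash
python3 st.py
```

```text
17.7 [ 0.59845379 -0.02847052  0.14444655] [ 0.001  0.001 -0.001 -0.002 -0.002 -0.   ] F [0.42 0.16 1.24] T [ 0.01 -0.19  0.04] [-3.33148092e-04  1.41490995e-03 -9.99998944e-01] 0.0011857012807654117
to go -0.13230033699517607 lat 0.00024511519316048404
yaw 5.909795566503362
```

Request:
{"fn": "apply_moves", "kwargs": {
  "plan": [
    {"translation": [0, 0, 0.001], "angular": [0, 0, 0], "hand": 0.0},
    {"translation": [0, 0, 0.001], "angular": [0, 0, 0], "hand": 0.0},
    {"translation": [0, 0, 0.001], "angular": [0, 0, 0], "hand": 0.0},
    {"translation": [0, 0, 0], "angular": [0, 0, 0], "hand": 0.0},
    {"translation": [0, 0, 0], "angular": [0, 0, 0], "hand": 0.0}
  ]
}}

```text
time_s: 18.32
eef_pos: [0.5985, -0.0285, 0.142]
eef_rot: [-0.0, -0.052, 0.999, 0.001]
wrist_force: [0.1, -0.6, 7.8]
opening: -0.001
```

```bash
python3 st.py
```

```text
18.325 [ 0.59849633 -0.02847362  0.14201606] [ 0.001  0.001 -0.    -0.001  0.     0.001] F [ 0.05 -0.61  7.79] T [0.05 0.07 0.01] [-1.77802864e-04  1.27030795e-03 -9.99999177e-01] -0.0007118164964590288
to go -0.13234233800858047 lat 0.00025256789400137427
yaw 5.917899884123045
```

Request:
{"fn": "apply_moves", "kwargs": {
  "plan": [
    {"translation": [0, 0, 0.001], "angular": [0, 0, 0], "hand": 0.0},
    {"translation": [0, 0, 0], "angular": [0, 0, 0], "hand": 0.0},
    {"translation": [0, 0, 0], "angular": [0, 0, 0], "hand": 0.0}
  ]
}}

```text
time_s: 18.7
eef_pos: [0.5985, -0.0285, 0.1419]
eef_rot: [0.0, -0.052, 0.999, 0.001]
wrist_force: [-2.8, 0.9, 11.8]
opening: -0.002
```

```bash
python3 st.py
```

```text
18.7 [ 0.59853089 -0.02847616  0.14194807] [-0.001  0.     0.     0.001  0.001 -0.001] F [-2.84  0.95 11.83] T [0.15 0.57 0.01] [-1.38336989e-05  1.10100248e-03 -9.99999394e-01] -0.0023413288966878
to go -0.13237645041581028 lat 0.00025864318180249675
yaw 5.921574855768455
```

Request:
{"fn": "apply_moves", "kwargs": {
  "plan": [
    {"translation": [0, 0, 0.001], "angular": [0, 0, 0], "hand": 0.0},
    {"translation": [0, 0, 0.001], "angular": [0, 0, 0], "hand": 0.0},
    {"translation": [0, 0, 0.001], "angular": [0, 0, 0], "hand": 0.0},
    {"translation": [0, 0, 0], "angular": [0, 0, 0], "hand": 0.0},
    {"translation": [0, 0, 0], "angular": [0, 0, 0], "hand": 0.0},
    {"translation": [0, 0, 0], "angular": [0, 0, 0], "hand": 0.0}
  ]
}}

```text
time_s: 19.45
eef_pos: [0.5986, -0.0285, 0.1417]
eef_rot: [0.0, -0.052, 0.999, 0.0]
wrist_force: [-12.0, 2.3, 28.6]
opening: -0.001
```

```bash
python3 st.py; python3 - <<'E'
from h import *
shot('scene','scene13'); crop('scene13',320,110,410,210,7,'s13'); shot('wrist','wrist13')
E
```

```text
19.45 [ 0.59864455 -0.02848559  0.14172795] [ 0.001  0.001  0.002 -0.001  0.     0.001] F [-12.02   2.28  28.62] T [0.31 2.04 0.03] [ 4.84230955e-04  6.08093771e-04 -9.99999698e-01] -0.0013366826560155067
to go -0.1324885440741861 lat 0.0002797048239800832
yaw 5.943527273014922
```

View pics/s13.png

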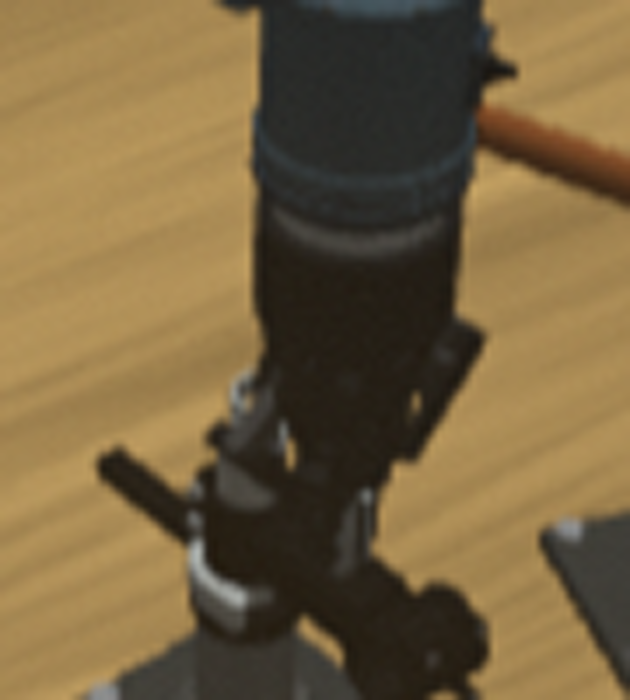

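View pics/wrist13.png

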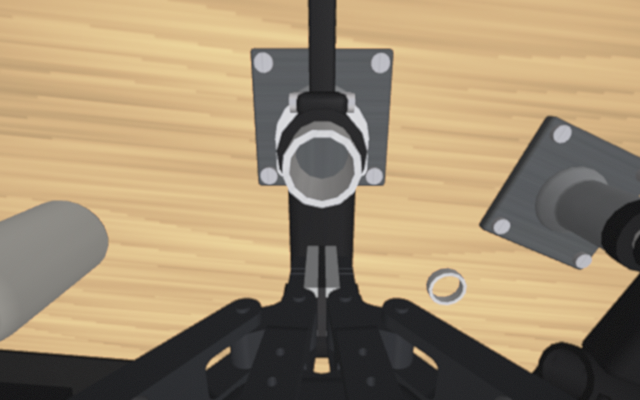

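Request:
{"fn": "apply_moves", "kwargs": {
  "plan": [
    {"translation": [0.001, 0, 0], "angular": [0, 0, 0], "hand": 0.0},
    {"translation": [0, 0, 0], "angular": [0, 0, 0], "hand": 0.0},
    {"translation": [0, 0, 0], "angular": [0, 0, 0], "hand": 0.0},
    {"translation": [0, 0, 0], "angular": [0, 0, 0], "hand": 0.0}
  ]
}}

```text
time_s: 20.05
eef_pos: [0.5986, -0.0285, 0.1418]
eef_rot: [0.001, -0.052, 0.999, 0.0]
wrist_force: [-8.6, 2.1, 26.3]
opening: 0.002
```

```bash
python3 st.py
```

```text
20.05 [ 0.59858443 -0.02851217  0.14176238] [-0.     0.001  0.001  0.001 -0.     0.001] F [-8.56  2.08 26.3 ] T [ 0.44  1.32 -0.03] [ 2.74840429e-03  7.49176613e-04 -9.99995942e-01] 0.0018663950894461392
to go -0.13242601066501258 lat 0.0002999679598032606
yaw 5.936290633807175
```

Steady at 26 N, flush. Handing in.

```bash
python3 - <<'E'
from h import *
print(ctrl.hand_in()); o=ctrl.get_obs(); print(o['time_s'],o['eef_pos'],o['wrist_force'])
E
```

```text
the job is handed in; nothing more can be done
None
the job is handed in; nothing more can be done
```

The U-spacer is fully home round the steerer of the raised stem, which I took to be stand a. I let go of the spacer, pushed that stem down flush onto it, and handed in at about 20 s of the 45 s while still pressing.

- **Spacer:** I took the horseshoe nearest the base and slid it in with no resistance. It touched home at about 4 N, so I backed it off to centre it, lowered it onto the cover (2.6 N) and released it. The pictures afterwards showed it level, round the steerer and clear of the fingers.
- **Stem and press:** at the last reading the fingertips were at z = 0.1418 m, against 0.142 m expected for flush, so the gap is about 14.8 mm. I was pressing straight down with about 26 N, plus about 9 N sideways through friction. The last pictures show no visible gap. The spacer-to-stem force was not measured directly; after about 5 N of stem friction it should be around 20 N.
- **Everything else:** I never went near the other stem except to pass above it, and nothing I saw in the pictures had moved. I did not measure the bystanders afterwards.
- **Disagreements between checks:** the cameras placed the steerer's axis up to 4 mm apart. Contact during insertion agreed with my fitted position to about 0.2 mm along the slide. The top view, taken before insertion, agreed to about 0.3 mm sideways.

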